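# Refit and lock the door of the cutting mill

### The arm

A 6-joint arm with a two-finger parallel gripper is mounted at the origin on the work surface. World frame = base frame: x ahead of the robot, y to its left, z up, the work surface at z = 0. Lengths are in m, angles in rad, forces in N, time in s.
With the tool pointing down it reaches from about 0.3 to 0.75 m from the base axis. Payload 8.5 kg.
Tool frame: the origin (TCP) lies midway between the tips of the shut fingers; the grasp point (between the pads) lies 19 mm behind it; z points along the fingers, x is the direction in which the jaws open and shut, and the axes are right-handed (so a half turn about z gives the same grasp; the last joint's range is limited). The gripper opens to 85 mm and grips with 20 to 120 N. Pads are 22 mm wide; open, the fingers measure 114 mm over their backs; the gripper's body (76 mm by 85 mm) begins 54 mm behind the grasp point. The pads swing forward as they close: fully open they stand 13 mm farther back than shut.
Start: joints at [-1.498, 0.381, 1.297, -0, 1.464, -0.215], TCP at [0.156, -0.527, 0.231] pointing down, gripper open.
Joint ranges: [-3.11, 3.11], [-0.89, 2.33], [0.22, 2.48], [-1.42, 4.56], [0.17, 2.85], [-2.88, 2.88]. Speed limits (rad/s): [2.39, 2.39, 3.14, 3.14, 3.14, 3.14].

### API

Orientations are given as a unit quaternion [x, y, z, w].
In Python, from cell import env, cams gives the robot as it stands. The module is installed in compiled form; this text tells all that it offers.
- The arm moves only by the tool drive_tool, never from a script. Its argument "motion" is a list of rows, each an object with "hand": the closure, from -1 (fully open) to 1 (shut), so that 0 is half open; "dp": the shift along the tool's x, y, z in mm, a list of three; "twist": the turn about the tool's z in degrees. In form: [{"hand": hand, "dp": [tx, ty, tz], "twist": twist}, ...]. A call has 1 to 12 rows; each row is the pose to reach, as a shift and turn from the pose commanded when the call began, along the tool's axes at that moment; what a row does not reach only later rows make up. A row lasts 1/8 s, in which the tool goes at most 62.5 mm and 10.7 degrees, less where a joint would pass 70% of its speed; a pose out of reach is approached as far as the arm can. A call with a gripper value outside its range is refused whole. The fingers move at their own pace and stop on an object; "force" is the grip in N (left out, the last holds). Time passes only in rows, so rows that repeat a pose let the fingers close. It gives the time, the measured TCP pose, the force and the opening at its end, in the units of the state.
- env.observe(): the state, without advancing time (a new reading comes with each control period).
- cams.camera(name): name is "scene" or "top"; returns the picture (480x640x3 uint8, red, green, blue); there is no depth.
- cams.calibration(name): a dict with "fx", "fy", "cx", "cy" (pixels), "xyz" and "orientation" of the camera in the world. Camera axes: x right, y up, looking along -z (the intrinsics and any distortion apply to the point x, -y, -z); pixel columns grow to the right and rows downward; lengths in m; the calibration is good to about 2 mm. A picture is of the moment at which its call begins. calibration takes no time and is no camera call.
- env.finish_job(): hands the job in, once; it reports no verdict.
Trained networks look in the newest picture that a camera, given by its name, has taken for a name from the list of things; names that differ only in an ending like _2 or _b are one class to them, and where a whole thing is asked for, a point or a joint stands for the part that bears it (a point fixed in the world has none). Each returns a list of dicts, best first, with "confidence" (0 to 1); they miss things now and then, are a little off and sometimes report something else, mostly with a low value. They report only what shows in the picture. A call takes as long as a camera call. They do not tell look-alikes from the thing itself.
- cams.regions_of(camera, label): "mask" (480x640 bool, what is visible of it) and "location" ([row, column] in pixels, amid what is visible of it).
The state is a dict: "time": time; "joint_pos": joint angles; "dq": joint speeds; "joint_torque": joint torques, N m; "tcp_pos": TCP position; "eef_rot": TCP orientation; "force": force on the tool from outside, world axes, zero at the start; "moment": the same for the moment, N m; "gripper_width": finger opening in m.
Only numpy, scipy, OpenCV 4.12 (cv2) and the standard library are available. Lean on these libraries where they do the work, as an engineer would, in place of code of your own. Each camera call takes 0.05 s, during which the arm holds its last target. There are 200 camera calls.

### The job

The bench cutting mill has been cleaned and its door is off: hang the door back on its two hinge pins, fully down on both, and swing it shut. Then take the mallet and with a brisk blow knock the sprung lock pin fully home through the door's tongue (mallet only, no fingers on the pin), and put the mallet back down on its rubber mat. Leave everything else on the bench where it is.

Things in the scene. Friction and masses are not known exactly. Their poses are not given: they have to be found in the camera images.
- mill: White cutting mill, fixed, 250 wide, 310 deep. Origin on the bench, in the plane of its front face, under the middle of the door opening; x along the front from hinge side to lock side, -y out of the front. Front block 200 high for 140 behind the face, then 230, with hopper (to 310). Hinge axis at x -91, y -20. Shut, the door lies parallel to the mill's frame, its origin at (0, -20, 30).
- hinge_seat_low (a point): Lower hinge pin: point on its axis at the ring-shaped seat where the door's knuckle comes to rest, 45 above the bench; axes as the mill's. From here a steel pin of diameter 12 stands up 28, its top 8 tapering to diameter 4. The bracket under the seat is a 23 mm round joined to the mill's face.
- hinge_seat_high (a point): Upper hinge pin, the same pin and seat, straight above the lower one (seat 155 above the bench).
- clevis_eye (a point): Point on the lock pin's axis (mill x 98, y -20), midway between the jaws of the steel clevis on the mill's front, 170 above the bench. Gap between the jaws 18 high, open to front and sides; jaws 34 wide, 40 deep. The door's tongue swings into it, so hang the door open (60 to 110 degrees suits; it opens clockwise seen from above, a friction hinge without spring), then push it shut.
- lock_pin (a joint): Travel of the sprung steel lock pin, m: 0 = up, 0.028 = home (down). A spring detent holds it up with about 8 N; driven down more than 16 mm it passes the detent's crest, snaps home by itself and stays; let go short of that it springs back up. It cannot go down unless the door is shut. A slow push (under 0.06 m/s) is not a blow.
- pin_head (a point): Centre of the top of the lock pin's round head, diameter 30, thickness 10; 244 above the bench when up, 216 when home. The guide bush under it tops out at 204.
- door: Loose door, 0.75 kg: panel 150 wide (x), 36 thick (y), 170 high, standing on the bench on its lower edge. Origin: middle of the panel's underside; x from hinge edge to tongue edge, -y is the outer face. Knuckles reach to x -103, the tongue to x 120. A bar handle stands 33 out of the outer face at x 50, 30 to 100 up. The top 60 mm is plain on both faces: pinch it there across the thickness.
- knuckle_low (a point): Lower hinge knuckle of the door: centre of its bottom face, on the axis of its bore; door frame (-91, 0, 15). Steel tube 24 outside, bore 14.5, 24 high.
- knuckle_high (a point): Upper hinge knuckle, the same tube; bottom face at door frame (-91, 0, 125).
- tongue_eye (a point): Centre of the 18 mm hole in the door's steel tongue; door frame (98, 0, 140). The tongue is 6 thick, 32 wide, and ends 120 from the door's middle.
- mallet: Mallet, 0.46 kg: cylindrical steel head with white nylon faces, diameter 46, 64 between its two faces, and a square wooden handle 24 x 24. It stands on one face with the handle level. Origin: centre of the lower face; z along the head's axis; the handle runs to -x, ending 168 from the origin, its middle line 32 above the origin.
- mallet_grip (a point): Point on the handle's middle line 60 from the head's axis: mallet frame (-60, 0, 32). A good place to grip, from above, across y; the balance point is nearer the head.
- mallet_head (a point): Centre of the mallet's head: mallet frame (0, 0, 32), also when the mallet is turned over.
- mat: Grey rubber mat, 260 x 160, 4 thick, fixed; origin at the centre of its underside, x along its length. The mallet starts on it.
- carton1: Blue carton 45 x 200 x 32, bystander.
- carton2: Blue carton, the same, lying on the first one, bystander.
- jar: Amber sample jar, diameter 60, 95 high, bystander.
- beaker: Glass beaker, diameter 60, 85 high, bystander.
- brush: Cleaning brush, 170 long, lying, bystander.
- spanner: Spanner, 160 long, lying, bystander.
- wash_bottle: White plastic bottle, diameter 60, 150 high, bystander.
Mind the look-alikes: they are no part of the job. What is shaped like the door but yellow is not meant.

How it is judged:
On the way, in this order (a step that is already met when the one before it is completed fails the run):
1. both knuckles are fully down on their hinge pins, within 6 mm of the seats, with the door still open (distance between knuckle_low and hinge_seat_low below 0.006 m and distance between knuckle_high and hinge_seat_high below 0.006 m and horizontal distance between tongue_eye and clevis_eye above 0.02 m), for 0.2 s.
2. the door is shut: its tongue's hole within 6 mm of the lock pin's axis (horizontal distance between tongue_eye and clevis_eye below 0.006 m and value of joint lock_pin below 0.003 m), for 0.2 s.
3. the mallet drives the pin down with a blow: the pin moves at more than 0.06 m/s under the mallet in the first 15 mm of its travel (contact force between mallet and lock_pin above 1 N and velocity of joint lock_pin above 0.06 m/s and value of joint lock_pin below 0.015 m).
4. the pin is fully home, within 3 mm (value of joint lock_pin above 0.025 m), for 0.2 s.
At the end, for the whole second after the job is handed in: The door hangs with both knuckles within 6 mm of their seats and is shut (tongue hole within 6 mm of the pin's axis), the lock pin is home within 3 mm of its full 28 mm, and the mallet is let go and at rest with its head on the rubber mat, standing or lying (distance between knuckle_low and hinge_seat_low below 0.006 m and distance between knuckle_high and hinge_seat_high below 0.006 m and horizontal distance between tongue_eye and clevis_eye below 0.006 m and value of joint lock_pin above 0.025 m and x of mallet_head in the frame of mat between -0.14 and 0.14 m and y of mallet_head in the frame of mat between -0.09 and 0.09 m and height (world z) of mallet_head below 0.06 m and linear speed of each of mallet, door below 0.02 m/s); the robot touches nothing.
It fails at once if the robot touches the lock pin itself (contact force between the arm and lock_pin above 0.5 N).
It fails at once if the fingers touch the lock pin (contact force between the fingers and lock_pin above 0.5 N).
It fails at once if a bystander is moved by more than 30 mm (distance of any of carton1, carton2, jar, beaker, brush, spanner, wash_bottle from where it was at the start of the episode above 0.03 m).
It also fails if it takes over 72 s, if anything falls off the work surface, if the arm or the gripper's body presses on something with over 40 N, if the wrist force passes 120 N, or if a joint passes its speed limit or range.

## Working session

There is one attempt and no reset: what is moved stays moved. The work goes in short steps, Python scripts to look and compute and a tool call to move; the robot and the scene stay as the last step left them, time stands still between calls to the robot, and variables do not carry over. Pictures are saved under pics/ and viewed, about 8 in all and at most 12, crops included, and the job is handed in when it is done.

Besides the shell and the picture viewer there is one more tool, called after ">>>" as name(argument=value, ...) on one line, values as JSON. drive_tool: Moves the arm, as the interface text tells. Its arguments: {"type":"object","properties":{"motion":{"type":"array"},"force":{"type":"number"}},"required":["motion"]}

```bash
mkdir -p pics; ls; python3 - <<'E'
from cell import env,cams
import cv2
print(env.observe())
for n in("scene","top"):
    im=cams.camera(n); cv2.imwrite(f"pics/{n}0.png",im[:,:,::-1]); print(n,cams.calibration(n))
    for l in("mill","door","mallet","mat","carton1","jar","beaker","brush","spanner","wash_bottle","lock_pin"):
        r=cams.regions_of(n,l); print(l,[(round(d["confidence"],2),[int(v) for v in d["location"]],int(d["mask"].sum())) for d in r])
E
```

```text
pics
{'time': 0.0, 'joint_pos': array([-1.49832489e+00,  3.81234923e-01,  1.29829134e+00,  1.23359587e-05,
        1.46362723e+00, -2.15269376e-01]), 'dq': array([-1.48322897e-05,  1.47640416e-03, -4.98629456e-04,  3.11858232e-04,
        3.37394288e-04,  9.34750458e-04]), 'joint_torque': array([ 2.34229119e-03, -4.48455083e+01, -2.31277514e+01, -7.17916078e-05,
        4.78759466e-03, -4.07681739e-05]), 'tcp_pos': array([ 0.15607685, -0.52706887,  0.23068058]), 'eef_rot': array([ 8.01181810e-01, -5.98420503e-01, -5.06431681e-04, -5.93816227e-04]), 'force': array([ 0.59721101,  0.78155945, -0.83422506]), 'moment': array([0.07651201, 0.02339128, 0.00933263]), 'gripper_width': 0.0853571700971418}
scene {'fx': 487.86425965480174, 'fy': 487.86425965480174, 'cx': 316.9028537293757, 'cy': 238.001126696768, 'xyz': array([1.15671729, 0.32047866, 0.86103191]), 'orientation': array([0.20106374, 0.34791745, 0.77931353, 0.48082974])}
mill [(0.8, [344, 471], 38324)]
door [(0.93, [169, 281], 1914), (0.84, [231, 512], 1314), (0.68, [265, 252], 3427), (0.54, [392, 284], 1712)]
mallet [(0.81, [242, 2
[... 645 characters left out ...]
1]), 'orientation': array([-0.01764828,  0.02064945,  0.71564417, -0.69793664])}
mill [(0.85, [202, 185], 15753)]
door [(0.95, [213, 377], 1657), (0.94, [335, 188], 2242), (0.7, [326, 424], 320)]
mallet [(0.59, [237, 448], 872)]
mat [(0.86, [236, 442], 4666), (0.35, [200, 183], 15769)]
carton1 [(0.62, [155, 400], 73), (0.61, [146, 397], 1453), (0.38, [240, 446], 867)]
jar [(0.98, [129, 331], 508)]
beaker [(0.92, [156, 455], 500), (0.28, [239, 438], 4740)]
brush [(0.74, [291, 346], 683), (0.67, [213, 376], 1489)]
spanner [(0.71, [287, 276], 422), (0.52, [212, 375], 1628)]
wash_bottle [(0.61, [130, 297], 566), (0.46, [154, 255], 127)]
lock_pin [(0.6, [239, 441], 4680), (0.44, [156, 254], 132)]
```

View pics/scene0.png

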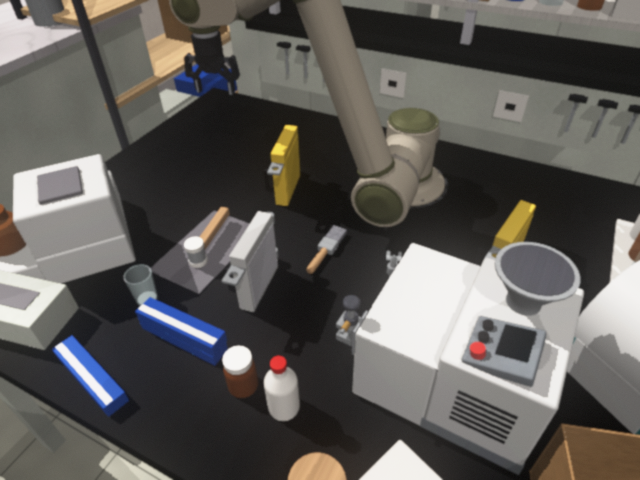

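View pics/top0.png

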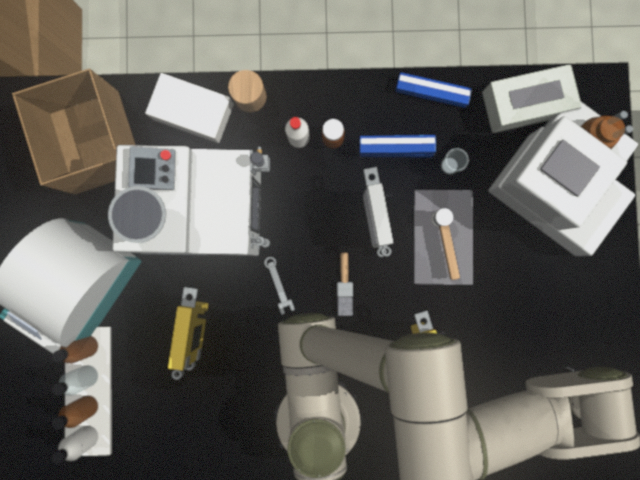

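The grey door stands at top (376,212) / scene (252,265), with the yellow ones as decoys. The mill front faces −y, with the hinge at about (262,240) and the lock at (258,158) in top. The mallet is at top (447,240) on its mat. Next I'll take enlarged crops for keypoints.

```bash
cat >h.py <<'E'
import numpy as np, cv2
from scipy.spatial.transform import Rotation as R
from cell import env,cams
def proj(n,P):
    c=cams.calibration(n); P=np.atleast_2d(P)
    q=R.from_quat(c["orientation"]).inv().apply(P-c["xyz"])
    return np.c_[c["cx"]+c["fx"]*q[:,0]/-q[:,2], c["cy"]+c["fy"]*q[:,1]/q[:,2]]
def ray(n,uv,z):
    c=cams.calibration(n)
    d=R.from_quat(c["orientation"]).apply([(uv[0]-c["cx"])/c["fx"],-(uv[1]-c["cy"])/c["fy"],-1])
    return c["xyz"]+d*(z-c["xyz"][2])/d[2]
def place(pose,P):  # pose x,y,yaw,(z)
    P=np.atleast_2d(P); z=pose[3] if len(pose)>3 else 0
    return R.from_euler("z",pose[2]).apply(P)+[pose[0],pose[1],z]
def crop(im,c0,c1,r0,r1,k=4):
    o=cv2.resize(im[r0:r1,c0:c1],None,fx=k,fy=k,interpolation=cv2.INTER_CUBIC)
    for c in range(-(-c0//10)*10,c1,10):
        cv2.line(o,((c-c0)*k,0),((c-c0)*k,6),(0,255,0),1); 
        if c%20==0: cv2.putText(o,str(c),((c-c0)*k,16),0,.35,(0,255,0),1)
    for r in range(-(-r0//10)*10,r1,10):
        cv2.line(o,(0,(r-r0)*k),(6,(r-r0)*k),(0,255,0),1)
        if r%20==0: cv2.putText(o,str(r),(8,(r-r0)*k+4),0,.35,(0,255,0),1)
    return o
def join(cs):
    h=max(c.shape[0] for c in cs)
    return np.hstack([cv2.copyMakeBorder(c,0,h-c.shape[0],0,4,cv2.BORDER_CONSTANT) for c in cs])
E
python3 - <<'E'
from h import *
t=cv2.imread("pics/top0.png"); s=cv2.imread("pics/scene0.png")
cv2.imwrite("pics/a.png",join([crop(t,185,280,140,265),crop(t,355,398,160,265),crop(t,428,468,200,285)]))
cv2.imwrite("pics/b.png",join([crop(s,335,465,235,350),crop(s,218,280,205,312)]))
E
```

```text
(no output)
```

View pics/a.png

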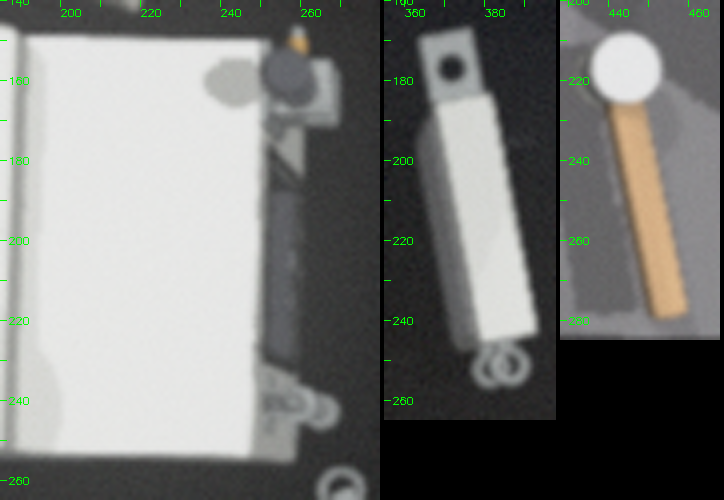

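View pics/b.png

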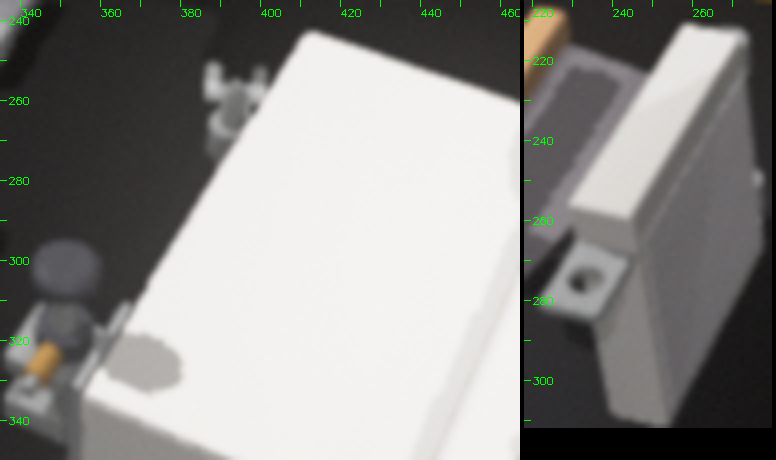

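```bash
python3 - <<'E'
from h import *
from scipy.optimize import least_squares
def fit(name,obs,p0,z=0):
    def f(p,o=obs): return np.concatenate([(proj(n,place([*p,z],np.array(P)/1e3))-uv).ravel() for n,P,uv in o])
    for tag,o in(("both",obs),("top",[x for x in obs if x[0]=="top"])):
        s=least_squares(f,p0,kwargs=dict(o=o),loss="soft_l1")
        print(name,tag,np.round(s.x,4)); 
        if tag=="both": print(np.round(f(s.x,obs).reshape(-1,2),1).tolist())
    return
T,S="top","scene"
fit("mill",[(T,(125,0,200),(252,149.7)),(T,(-125,0,200),(247,254)),(T,(98,-20,244),(257.5,158)),(T,(-91,-20,183),(259,240.5)),(T,(-91,-20,73),(265.5,242.7)),
 (S,(-125,0,200),(412.5,242.7)),(S,(125,0,200),(355.7,331.7)),(S,(98,-20,244),(351.5,300.5))],[.5,.13,-.05])
fit("door",[(T,(75,18,170),(368.5,185.7)),(T,(75,-18,170),(381.7,183.5)),(T,(-75,-18,170),(393.5,242.5)),(T,(-75,18,170),(379,246)),(T,(98,0,143),(371.7,177)),(T,(-91,0,149),(386.7,251.5)),(T,(-91,0,39),(381.5,251.7)),
 (S,(75,-18,170),(229.2,256.5)),(S,(75,18,170),(245,259.5)),(S,(-75,-18,170),(257.5,211)),(S,(-75,18,170),(273.2,212.5)),(S,(98,0,143),(233.5,274.7))],[.45,-.15,.2])
fit("mallet",[(T,(0,0,64),(445,217)),(T,(-168,0,44),(455.7,279.2))],[.48,-.33,.2],.004)
E
```

```text
mill both [ 0.577   0.1459 -0.0509]
[[-1.1, 0.3], [0.3, 0.4], [-1.2, -0.4], [-1.8, 0.1], [-2.4, -0.2], [-1.3, -1.1], [-2.0, 0.5], [-0.4, -1.2]]
mill top [ 0.5771  0.1427 -0.0494]
door both [ 0.5427 -0.1678  0.1645]
[[-1.7, -0.1], [-0.4, -0.6], [-0.3, 0.6], [-0.3, -0.2], [-0.4, -0.1], [-0.4, -0.4], [0.2, 0.4], [-0.8, -1.2], [-0.3, -0.6], [-0.2, -0.9], [-0.9, 0.5], [0.1, -0.4]]
door top [ 0.5425 -0.169   0.1585]
mallet both [ 0.5412 -0.3494  0.1614]
[[-0.0, -0.2], [0.0, 0.2]]
mallet top [ 0.5412 -0.3494  0.1614]
```

```bash
cat >>h.py <<'E'
def goto(x,y,z,yawdeg):
    s=env.observe(); Q=R.from_quat(s["eef_rot"]); X=Q.apply([1,0,0]); y0=np.degrees(np.arctan2(X[1],X[0]))
    d=Q.inv().apply(np.array([x,y,z])-s["tcp_pos"])*1e3
    tw=(y0-yawdeg+180)%360-180
    print("t",round(s["time"],2),"tcp",np.round(s["tcp_pos"],4),"yaw",round(y0,1),"tool z",np.round(Q.apply([0,0,1]),3),"F",np.round(s["force"],1),"w",round(s["gripper_width"],4),"q",np.round(s["joint_pos"],2))
    print("dp",np.round(d,1),"twist",round(tw,1))
E
python3 -c "
from h import *
goto(.5427,-.1678,.231,99.4)"
```

```text
t 1.2 tcp [ 0.1561 -0.5274  0.2313] yaw -73.5 tool z [-0.  0. -1.] F [-0.2 -0.1 -0.1] w 0.0853 q [-1.5   0.38  1.3  -0.    1.46 -0.22]
dp [-2.351e+02 -4.728e+02  3.000e-01] twist -172.9
```

>>> drive_tool(motion=[{"hand": -1, "dp": [-10, -20, 0], "twist": -8}, {"hand": -1, "dp": [-30, -60, 0], "twist": -18}, {"hand": -1, "dp": [-52, -105, 0], "twist": -28}, {"hand": -1, "dp": [-75, -150, 0], "twist": -38}, {"hand": -1, "dp": [-97, -195, 0], "twist": -48}, {"hand": -1, "dp": [-120, -240, 0], "twist": -58}, {"hand": -1, "dp": [-142, -285, 0], "twist": -68}, {"hand": -1, "dp": [-165, -330, 0], "twist": -78}, {"hand": -1, "dp": [-187, -375, 0], "twist": -88}, {"hand": -1, "dp": [-207, -415, 0], "twist": -98}, {"hand": -1, "dp": [-225, -452, 0], "twist": -108}, {"hand": -1, "dp": [-235, -473, 0], "twist": -118}])

```text
time: 2.7
tcp_pos: [0.5441, -0.1662, 0.2312]
eef_rot: [0.924, 0.382, 0.0, -0.0]
force: [-0.8, -0.6, 0.8]
gripper_width: 0.0855
```

```bash
python3 -c "
from h import *
goto(.5427,-.1678,.231,99.4)"
```

```text
t 2.7 tcp [ 0.5441 -0.1662  0.2312] yaw 44.9 tool z [ 0.  0. -1.] F [-0.8 -0.6  0.8] w 0.0855 q [-0.5   0.41  1.24  0.    1.48 -1.29]
dp [-2.1  0.1  0.2] twist -54.5
```

>>> drive_tool(motion=[{"hand": -1, "dp": [-2, 0, 0], "twist": -10}, {"hand": -1, "dp": [-2, 0, 0], "twist": -20}, {"hand": -1, "dp": [-2, 0, 0], "twist": -30}, {"hand": -1, "dp": [-2, 0, 10], "twist": -40}, {"hand": -1, "dp": [-2, 0, 25], "twist": -50}, {"hand": -1, "dp": [-2, 0, 45], "twist": -54.5}, {"hand": -1, "dp": [-2, 0, 65], "twist": -54.5}, {"hand": -1, "dp": [-2, 0, 85], "twist": -54.5}, {"hand": -1, "dp": [-2, 0, 100], "twist": -54.5}, {"hand": -1, "dp": [-2, 0, 104], "twist": -54.5}, {"hand": 0, "dp": [-2, 0, 104], "twist": -54.5}, {"hand": 1, "dp": [-2, 0, 104], "twist": -54.5}], force=100)

```text
time: 4.2
tcp_pos: [0.5418, -0.1693, 0.128]
eef_rot: [0.65, 0.76, 0.0, 0.001]
force: [-0.1, -0.2, 0.1]
gripper_width: 0.0515
```

>>> drive_tool(motion=[{"hand": 1, "dp": [0, 0, 0], "twist": 0}, {"hand": 1, "dp": [0, 0, 0], "twist": 0}, {"hand": 1, "dp": [0, 0, 0], "twist": 0}, {"hand": 1, "dp": [0, 0, 0], "twist": 0}])

```text
time: 4.7
tcp_pos: [0.5419, -0.1691, 0.1282]
eef_rot: [0.649, 0.76, 0.0, 0.001]
force: [0.0, 2.8, 6.1]
gripper_width: 0.0349
```

```bash
python3 -c "
from h import *
goto(.5427,-.1678,.128,99.4)"
```

```text
t 4.7 tcp [ 0.5419 -0.1691  0.1282] yaw 99.0 tool z [ 0.001 -0.    -1.   ] F [0.  2.8 6.1] w 0.0349 q [-0.51  0.5   1.41  0.    1.23 -2.24]
dp [1.2 1.  0.2] twist -0.4
```

>>> drive_tool(motion=[{"hand": 1, "dp": [0, 0, -15], "twist": 0}, {"hand": 1, "dp": [0, 0, -40], "twist": 0}, {"hand": 1, "dp": [0, 0, -65], "twist": 8}, {"hand": 1, "dp": [10, 0, -85], "twist": 18}, {"hand": 1, "dp": [30, -2, -93], "twist": 28}, {"hand": 1, "dp": [55, -4, -93], "twist": 38}, {"hand": 1, "dp": [80, -6, -93], "twist": 48}, {"hand": 1, "dp": [105, -8, -93], "twist": 58}, {"hand": 1, "dp": [130, -10, -93], "twist": 68}, {"hand": 1, "dp": [155, -11, -93], "twist": 78}, {"hand": 1, "dp": [175, -12, -93], "twist": 86}, {"hand": 1, "dp": [185, -12.6, -93], "twist": 92}], force=110)

```text
time: 6.2
tcp_pos: [0.4993, 0.0126, 0.2203]
eef_rot: [0.998, 0.059, -0.001, -0.0]
force: [0.4, -0.4, -6.6]
gripper_width: 0.0347
```

```bash
python3 - <<'E'
from h import *
goto(.4962,.0397,.218,7.1)
t=cams.camera("top")[:,:,::-1].copy(); s=cams.camera("scene")[:,:,::-1].copy()
cv2.imwrite("pics/t1.png",t);cv2.imwrite("pics/s1.png",s)
cv2.imwrite("pics/c.png",join([crop(t,235,330,205,300),crop(s,290,420,190,330,3)]))
E
```

```text
t 6.2 tcp [0.4993 0.0126 0.2203] yaw 6.8 tool z [-0.002  0.    -1.   ] F [ 0.4 -0.4 -6.6] w 0.0347 q [-0.21  0.3   1.45 -0.    1.39 -0.33]
dp [  0.1 -27.3   2.3] twist -0.3
```

View pics/c.png

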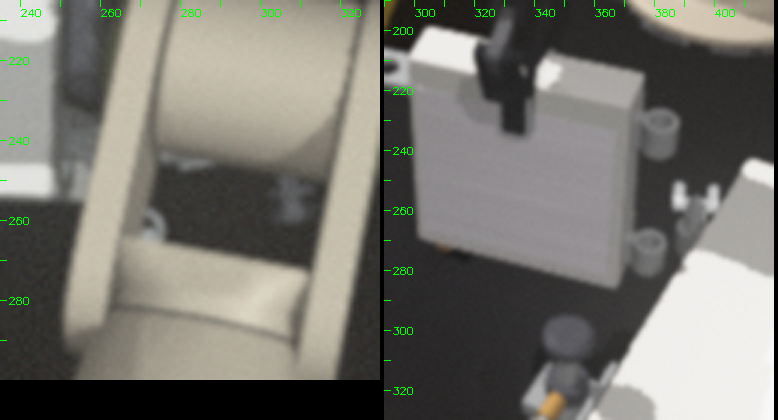

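```bash
python3 - <<'E'
from h import *
for m in([.577,.1459,-.0509],[.5771,.1427,-.0494]):
    P=place(m,np.array([[-91,-20,z] for z in(45,73,155,183)])/1e3); print(np.round(P[0],4),np.round(proj("scene",P),1).tolist())
yaw=np.radians(6.8-90); o=np.array([.4993,.0126])+.001*np.array([np.cos(yaw),np.sin(yaw)])
K=place([*o,yaw,.0921],np.array([[-91,0,39],[-91,0,15],[-91,0,149],[-91,0,125],[-75,18,170],[-75,-18,170],[75,18,170],[-75,18,0]])/1e3)
print(np.round(K[0],4),np.round(proj("scene",K),1).tolist())
s=cv2.imread("pics/s1.png"); cv2.imwrite("pics/d.png",join([crop(s,355,425,215,295,8)])[:600])
E
```

```text
[0.4851 0.1306 0.045 ] [[388.7, 300.4], [389.8, 291.8], [393.0, 264.8], [394.2, 254.9]]
[0.4852 0.1272 0.045 ] [[387.2, 299.9], [388.3, 291.3], [391.4, 264.4], [392.6, 254.4]]
[0.4886 0.102  0.1311] [[378.3, 269.7], [377.6, 277.6], [382.0, 229.7], [381.1, 239.0], [371.9, 225.5], [377.0, 213.8], [297.2, 209.0], [367.4, 286.6]]
```

View pics/d.png

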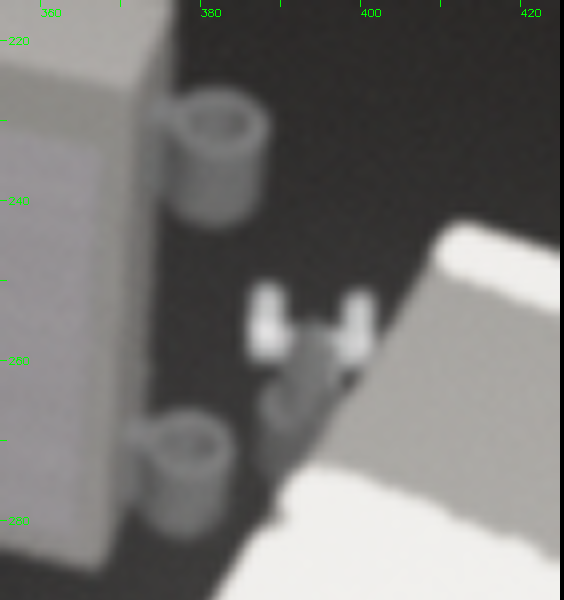

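```bash
python3 - <<'E'
from h import *
p=ray("top",(270,261.7),.008); print(p,proj("scene",p))
s=cv2.imread("pics/scene0.png"); t=cv2.imread("pics/top0.png")
cv2.imwrite("pics/e.png",join([crop(s,375,420,235,305,8),crop(t,240,290,225,275,8)]))
E
```

```text
[0.43500724 0.12088089 0.008     ] [[391.38968422 294.29079624]]
```

View pics/e.png

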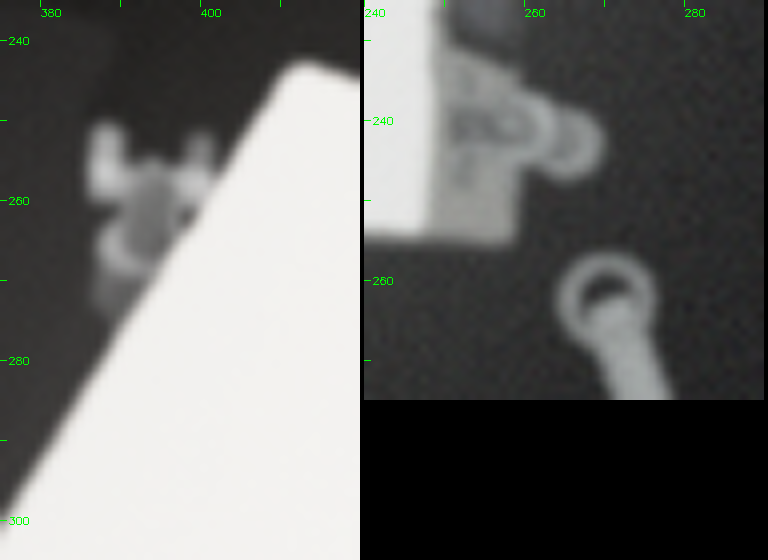

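>>> drive_tool(motion=[{"hand": 1, "dp": [0, -7, 5], "twist": 0}, {"hand": 1, "dp": [0, -15, 10], "twist": 0}, {"hand": 1, "dp": [0, -23, 16], "twist": 0}, {"hand": 1, "dp": [-0.2, -27, 20], "twist": 0}, {"hand": 1, "dp": [-0.2, -27, 20], "twist": 0}, {"hand": 1, "dp": [-0.2, -27, 20], "twist": 0}])

```text
time: 7.05
tcp_pos: [0.4969, 0.0382, 0.2005]
eef_rot: [0.998, 0.061, 0.0, 0.0]
force: [-0.7, -0.5, -7.7]
gripper_width: 0.0349
```

```bash
python3 - <<'E'
from h import *
goto(.4962,.0397,.198,6.8)
t=cams.camera("top")[:,:,::-1].copy(); s=cams.camera("scene")[:,:,::-1].copy()
cv2.imwrite("pics/s2.png",s)
tcp=env.observe()["tcp_pos"]; yaw=np.radians(6.8-90); o=tcp[:2]+.001*np.array([np.cos(yaw),np.sin(yaw)])
K=place([*o,yaw,tcp[2]-.1282],np.array([[-91,0,39],[-91,0,15],[-91,0,149],[-91,0,125]])/1e3)
print(K[0],np.round(proj("scene",K),1).tolist(),np.round(proj("top",K),1).tolist())
for m in([.577,.1459,-.0509],[.5771,.1427,-.0494]): print(np.round(proj("top",place(m,np.array([[-91,-20,.155e3],[-91,-20,.045e3]])/1e3)),1).tolist())
cv2.imwrite("pics/f.png",join([crop(s,360,420,225,300,8),crop(t,240,280,215,260,6)]))
E
```

```text
t 7.05 tcp [0.4969 0.0382 0.2005] yaw 7.0 tool z [ 0. -0. -1.] F [-0.7 -0.5 -7.7] w 0.0349 q [-0.16  0.32  1.49 -0.    1.33 -0.28]
dp [-0.5 -1.6  2.5] twist 0.2
[0.48619674 0.12752694 0.11132867] [[389.7, 279.5], [388.8, 287.2], [394.2, 240.5], [393.2, 249.6]] [[262.3, 241.5], [263.5, 241.9], [256.2, 239.4], [257.6, 239.9]]
[[258.8, 241.2], [264.4, 243.0]]
[[260.2, 241.1], [265.7, 242.9]]
```

View pics/f.png

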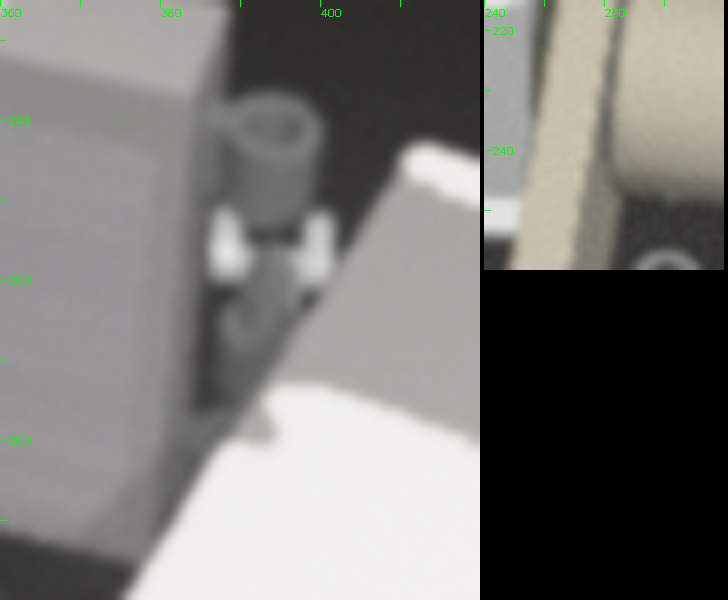

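>>> drive_tool(motion=[{"hand": 1, "dp": [0, -2, 5], "twist": 0}, {"hand": 1, "dp": [0, -2, 10], "twist": 0}, {"hand": 1, "dp": [0, -2, 10], "twist": 0}, {"hand": 1, "dp": [0, -2, 10], "twist": 0}])

```text
time: 7.65
tcp_pos: [0.4965, 0.0403, 0.1904]
eef_rot: [0.998, 0.061, 0.0, 0.0]
force: [-0.8, 0.2, -6.2]
gripper_width: 0.035
```

```bash
python3 - <<'E'
from h import *
yaw=np.radians(7-90)
g=np.array([.4857,.1302])+.090*np.array([np.cos(yaw),np.sin(yaw)])
goto(*g,.150,7)
E
```

```text
t 7.65 tcp [0.4965 0.0403 0.1904] yaw 7.0 tool z [ 0. -0. -1.] F [-0.8  0.2 -6.2] w 0.035 q [-0.16  0.33  1.51 -0.    1.31 -0.28]
dp [ 0.2 -0.5 40.4] twist -0.0
```

>>> drive_tool(motion=[{"hand": 1, "dp": [0, -0.5, 3], "twist": 0}, {"hand": 1, "dp": [0, -0.5, 6], "twist": 0}, {"hand": 1, "dp": [0, -0.5, 9], "twist": 0}, {"hand": 1, "dp": [0, -0.5, 11], "twist": 0}, {"hand": 1, "dp": [0, -0.5, 11], "twist": 0}])

```text
time: 8.28
tcp_pos: [0.4963, 0.0408, 0.1792]
eef_rot: [0.998, 0.061, -0.0, -0.0]
force: [-0.2, 0.0, -7.2]
gripper_width: 0.0349
```

>>> drive_tool(motion=[{"hand": 1, "dp": [0, 0, 3], "twist": 0}, {"hand": 1, "dp": [0, 0, 6], "twist": 0}, {"hand": 1, "dp": [0, 0, 8], "twist": 0}, {"hand": 1, "dp": [0, 0, 8], "twist": 0}])

```text
time: 8.78
tcp_pos: [0.4965, 0.041, 0.1712]
eef_rot: [0.998, 0.061, 0.0, -0.0]
force: [1.4, 3.2, -7.6]
gripper_width: 0.0354
```

>>> drive_tool(motion=[{"hand": 1, "dp": [0.3, -0.8, 0], "twist": 0}, {"hand": 1, "dp": [0.3, -0.8, 3], "twist": 0}, {"hand": 1, "dp": [0.3, -0.8, 6], "twist": 0}, {"hand": 1, "dp": [0.3, -0.8, 8], "twist": 0}, {"hand": 1, "dp": [0.3, -0.8, 8], "twist": 0}])

```text
time: 9.4
tcp_pos: [0.4965, 0.0416, 0.1631]
eef_rot: [0.998, 0.061, -0.0, -0.0]
force: [0.1, -0.2, -6.6]
gripper_width: 0.0349
```

>>> drive_tool(motion=[{"hand": 1, "dp": [0, 0, 2], "twist": 0}, {"hand": 1, "dp": [0, 0, 4], "twist": 0}, {"hand": 1, "dp": [0, 0, 5], "twist": 0}, {"hand": 1, "dp": [0, 0, 5], "twist": 0}])

```text
time: 9.9
tcp_pos: [0.4965, 0.0417, 0.1582]
eef_rot: [0.998, 0.061, -0.0, -0.0]
force: [-0.9, -0.2, -7.0]
gripper_width: 0.0348
```

>>> drive_tool(motion=[{"hand": -0.2, "dp": [0, 0, 0], "twist": 0}, {"hand": -0.5, "dp": [0, 0, 0], "twist": 0}, {"hand": -0.5, "dp": [0, 0, 0], "twist": 0}, {"hand": -0.5, "dp": [0, 0, -15], "twist": 0}, {"hand": -0.5, "dp": [0, 0, -40], "twist": 0}, {"hand": -0.5, "dp": [0, 0, -65], "twist": 0}, {"hand": 0, "dp": [-20, 2, -70], "twist": 0}, {"hand": 1, "dp": [-45, 6, -70], "twist": 0}, {"hand": 1, "dp": [-62, 6, -70], "twist": 0}, {"hand": 1, "dp": [-65, 6, -60], "twist": 0}, {"hand": 1, "dp": [-65, 6, -35], "twist": 0}, {"hand": 1, "dp": [-65, 6, -20], "twist": 0}], force=20)

```text
time: 11.4
tcp_pos: [0.4329, 0.0279, 0.1769]
eef_rot: [0.998, 0.061, -0.0, -0.0]
force: [0.3, 0.5, 0.6]
gripper_width: -0.0002
```

```bash
python3 - <<'E'
from h import *
s=cams.camera("scene")[:,:,::-1].copy(); t=cams.camera("top")[:,:,::-1].copy()
cv2.imwrite("pics/g.png",join([crop(s,280,430,190,340,4),crop(t,230,330,200,300,2)])[:600])
H=np.array([.4855,.1310])
yaw=np.radians(-83)
K=place([*(H+.091*np.array([np.cos(yaw),np.sin(yaw)])),yaw,.030],np.array([[-91,0,39],[-91,0,149],[-75,18,170],[-75,-18,170],[98,0,143]])/1e3)
print(np.round(proj("scene",K),1).tolist())
goto(.44,.03,.178,7)
E
```

```text
[[389.7, 293.3], [394.2, 256.5], [384.8, 253.1], [389.3, 241.1], [305.1, 237.8]]
t 11.5 tcp [0.4325 0.028  0.1767] yaw 7.0 tool z [-0.003  0.001 -1.   ] F [-0.7  0.6  0.8] w -0.0001 q [-0.21  0.23  1.69  0.    1.22 -0.33]
dp [ 7.7 -1.1 -1.4] twist -0.0
```

View pics/g.png

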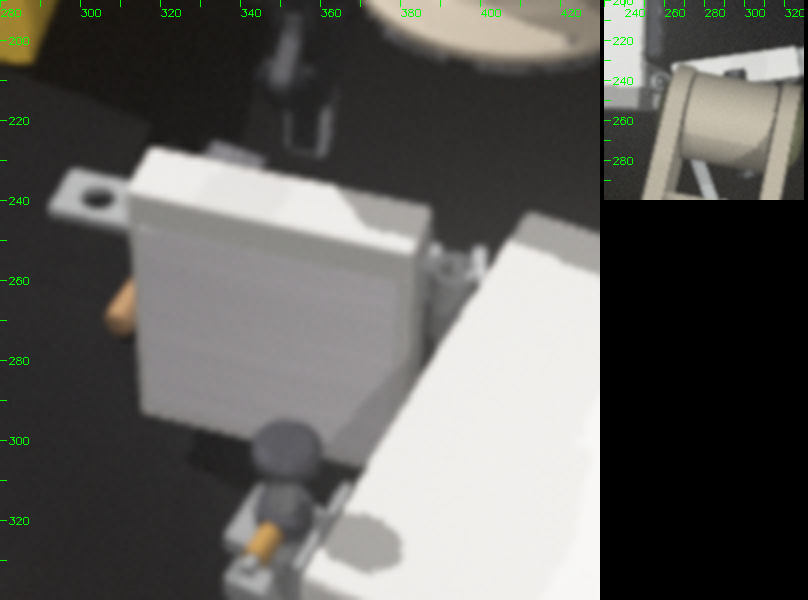

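The door is hung: the panel corner is within about 1.5 px of its predicted seated position, and the upper knuckle is down around the pin at (389,258). Next I'll work out the closing arc.

```bash
cat >arc.py <<'E'
from h import *
H=np.array([.4855,.1310]); s=env.observe(); Q=R.from_quat(s["eef_rot"]); X=Q.apply([1,0,0]); y0=np.degrees(np.arctan2(X[1],X[0]))
import sys
a,b,n=map(float,sys.argv[1:4]); d0,d1,r=[float(v)/1e3 for v in sys.argv[4:7]]
for k in range(1,int(n)+1):
    f=k/n; ph=np.radians(a+(b-a)*f); d=d0+(d1-d0)*f
    p=H+r*np.array([np.cos(ph),np.sin(ph)])+d*np.array([np.sin(ph),-np.cos(ph)])
    v=Q.inv().apply(np.r_[p,.178]-s["tcp_pos"])*1e3; print(np.round(v,1).tolist(), round(y0-(np.degrees(ph)+90),1), np.round(p,3))
E
python3 arc.py -83 -3 12 40 33 96; grep -c . arc.py; python3 -c "
from h import *
c=place([.577,.1455,-.0505],[[-.091,-.02,0],[.098,-.02,0]]);print(c)"
```

```text
[37.1, 4.1, -1.5] -6.7 [0.47  0.028]
[49.5, 6.6, -1.5] -13.3 [0.482 0.027]
[62.0, 7.5, -1.5] -20.0 [0.495 0.028]
[74.6, 6.9, -1.6] -26.7 [0.507 0.03 ]
[86.9, 4.8, -1.6] -33.3 [0.519 0.034]
[98.9, 1.2, -1.6] -40.0 [0.531 0.039]
[110.3, -3.8, -1.7] -46.7 [0.542 0.045]
[121.0, -10.2, -1.7] -53.3 [0.551 0.053]
[130.9, -17.7, -1.7] -60.0 [0.56  0.062]
[139.8, -26.4, -1.7] -66.7 [0.568 0.071]
[147.5, -36.1, -1.7] -73.3 [0.574 0.082]
[153.9, -46.7, -1.7] -80.0 [0.58  0.093]
8
[[0.48510644 0.13011904 0.        ]
 [0.67386549 0.1205786  0.        ]]
```

>>> drive_tool(motion=[{"hand": 1, "dp": [37, 4, -1], "twist": -6.7}, {"hand": 1, "dp": [49.5, 6.6, -1], "twist": -13.3}, {"hand": 1, "dp": [62, 7.5, -1], "twist": -20}, {"hand": 1, "dp": [74.5, 7, -1], "twist": -26.7}, {"hand": 1, "dp": [87, 5, -1], "twist": -33.3}, {"hand": 1, "dp": [99, 1, -1], "twist": -40}, {"hand": 1, "dp": [110, -4, -1], "twist": -46.7}, {"hand": 1, "dp": [121, -10, -1], "twist": -53.3}, {"hand": 1, "dp": [131, -17.7, -1], "twist": -60}, {"hand": 1, "dp": [139.8, -26.4, -1], "twist": -66.7}, {"hand": 1, "dp": [147.5, -36, -1], "twist": -73.3}, {"hand": 1, "dp": [153, -45, -1], "twist": -79}])

```text
time: 13.0
tcp_pos: [0.58, 0.0914, 0.1795]
eef_rot: [0.73, 0.683, 0.0, 0.0]
force: [0.3, -0.4, 0.1]
gripper_width: -0.0001
```

```bash
python3 - <<'E'
from h import *
s=cams.camera("scene")[:,:,::-1].copy()
cv2.imwrite("pics/i.png",crop(s,300,430,215,365,4))
for ph in(-2.9,-6,-10):
    y=np.radians(ph); H=np.array([.4855,.1310])
    K=place([*(H+.091*np.array([np.cos(y),np.sin(y)])),y,.030],np.array([[75,-18,170],[-75,-18,170],[75,18,170],[120,-16,143]])/1e3)
    print(ph,np.round(proj("scene",K),1).tolist())
goto(.580,.093,.178,87)
E
```

```text
-2.9 [[347.5, 303.3], [383.2, 250.8], [366.1, 311.2], [336.1, 331.5]]
-6 [[343.2, 300.9], [383.0, 250.3], [361.2, 309.5], [330.6, 328.4]]
-10 [[338.1, 297.6], [382.8, 249.7], [355.1, 307.0], [324.0, 324.1]]
t 13.05 tcp [0.5802 0.0924 0.1795] yaw 86.4 tool z [ 0.001  0.    -1.   ] F [-0.8  0.5 -0.6] w -0.0001 q [-0.04  0.49  1.28  0.    1.38 -1.55]
dp [ 0.6 -0.3  1.5] twist -0.6
```

View pics/i.png

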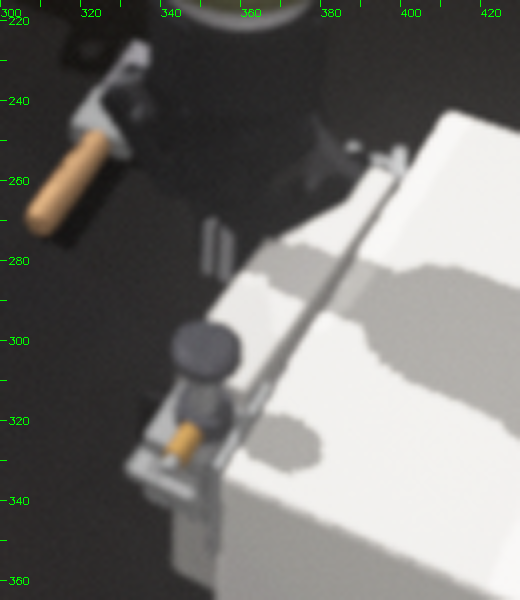

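>>> drive_tool(motion=[{"hand": 1, "dp": [1, 0, 0], "twist": -0.6}, {"hand": 1, "dp": [2, 0, 0], "twist": -0.6}, {"hand": 1, "dp": [2, 0, 0], "twist": -0.6}])

```text
time: 13.42
tcp_pos: [0.5793, 0.0929, 0.1794]
eef_rot: [0.728, 0.685, -0.0, 0.0]
force: [0.0, -0.2, 0.2]
gripper_width: -0.0002
```

>>> drive_tool(motion=[{"hand": 1, "dp": [1, 0, 0], "twist": 0}, {"hand": 1, "dp": [2, 0, 0], "twist": 0}, {"hand": 1, "dp": [2, 0, 0], "twist": 0}])

```text
time: 13.8
tcp_pos: [0.5794, 0.0952, 0.1793]
eef_rot: [0.728, 0.686, 0.0, -0.0]
force: [-0.1, -0.2, -1.4]
gripper_width: 0.0
```

>>> drive_tool(motion=[{"hand": 1, "dp": [1, 0, 0], "twist": 0}, {"hand": 1, "dp": [2, 0, 0], "twist": 0}, {"hand": 1, "dp": [2, 0, 0], "twist": 0}])

```text
time: 14.18
tcp_pos: [0.5796, 0.0964, 0.1794]
eef_rot: [0.728, 0.686, -0.0, 0.001]
force: [-0.5, -4.6, 0.5]
gripper_width: 0.0
```

>>> drive_tool(motion=[{"hand": 1, "dp": [1, 0, 0], "twist": 0}, {"hand": 1, "dp": [2, 0, 0], "twist": 0}, {"hand": 1, "dp": [2, 0, 0], "twist": 0}])

```text
time: 14.55
tcp_pos: [0.5796, 0.0967, 0.1794]
eef_rot: [0.728, 0.685, -0.002, 0.001]
force: [-1.4, -14.2, 1.1]
gripper_width: -0.0001
```

>>> drive_tool(motion=[{"hand": 1, "dp": [-8, 0, 0], "twist": 0}, {"hand": 1, "dp": [-25, 0, 0], "twist": 0}, {"hand": 1, "dp": [-60, -5, -5], "twist": -2}, {"hand": 0, "dp": [-110, -15, -10], "twist": -4}, {"hand": -1, "dp": [-165, -25, -10], "twist": -6}, {"hand": -1, "dp": [-220, -35, -10], "twist": -8}, {"hand": -1, "dp": [-275, -45, -10], "twist": -10}, {"hand": -1, "dp": [-330, -52, -5], "twist": -12}, {"hand": -1, "dp": [-385, -60, 10], "twist": -12}, {"hand": -1, "dp": [-430, -66, 25], "twist": -12}, {"hand": -1, "dp": [-455, -69, 40], "twist": -12}, {"hand": -1, "dp": [-462, -69, 55], "twist": -12}])

```text
time: 16.05
tcp_pos: [0.483, -0.3588, 0.1233]
eef_rot: [0.653, 0.758, 0.0, -0.0]
force: [0.2, 1.2, -0.4]
gripper_width: 0.0853
```

```bash
python3 - <<'E'
from h import *
s=cams.camera("scene")[:,:,::-1].copy(); t=cams.camera("top")[:,:,::-1].copy()
cv2.imwrite("pics/s3.png",s);cv2.imwrite("pics/t3.png",t)
cv2.imwrite("pics/k.png",join([crop(s,310,420,235,350,4),crop(t,225,300,135,260,4)[:600]]))
T=place([.577,.1455,-.0505],[[.098,-.02,.170],[.075-0,-.038,.2],[-.075,-.038,.2],[.12,-.036,.173],[.12,-.004,.173],[.098,-.02,.244],[.125,0,.2],[-.125,0,.2]])
print("top",np.round(proj("top",T),1).tolist()); print("scene",np.round(proj("scene",T),1).tolist())
for n in("scene","top"): print([(d["confidence"],d["location"]) for d in cams.regions_of(n,"mallet")])
goto(.483,-.358,.017,99.25)
E
```

```text
top [[260.7, 163.8], [266.2, 171.1], [264.2, 233.8], [267.4, 154.8], [254.3, 154.5], [256.4, 157.6], [251.0, 150.0], [247.5, 254.5]]
scene [[349.8, 326.9], [347.1, 303.0], [382.9, 250.5], [335.8, 331.2], [352.3, 338.7], [350.9, 299.3], [353.6, 332.1], [411.0, 241.5]]
[(0.89, [241.7, 206.2])]
[(0.88, [216.4, 441.8])]
t 16.25 tcp [ 0.4838 -0.3567  0.1244] yaw 98.7 tool z [-0.     0.001 -1.   ] F [ 0.1 -0.3  1.1] w 0.0855 q [-0.83  0.56  1.31  0.    1.27 -2.55]
dp [ -1.2  -1.  107.4] twist -0.6
```

View pics/k.png

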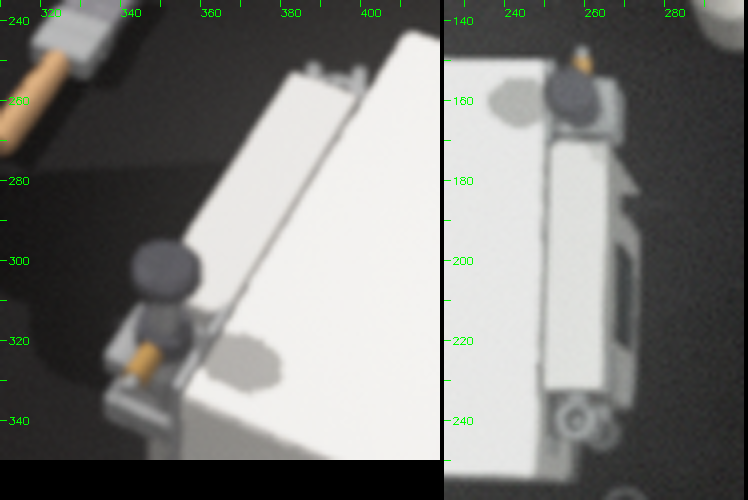

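Door shut: its top corners in the top view lie within about 1–2 px of the shut prediction. Now the mallet.

>>> drive_tool(motion=[{"hand": -1, "dp": [-1, -1, 20], "twist": -0.6}, {"hand": -1, "dp": [-1, -1, 45], "twist": -0.6}, {"hand": -1, "dp": [-1, -1, 70], "twist": -0.6}, {"hand": -1, "dp": [-1, -1, 92], "twist": -0.6}, {"hand": -1, "dp": [-1, -1, 104], "twist": -0.6}, {"hand": -1, "dp": [-1, -1, 107], "twist": -0.6}, {"hand": -1, "dp": [-1, -1, 107], "twist": -0.6}, {"hand": 1, "dp": [-1, -1, 107], "twist": -0.6}, {"hand": 1, "dp": [-1, -1, 107], "twist": -0.6}, {"hand": 1, "dp": [-1, -1, 107], "twist": -0.6}, {"hand": 1, "dp": [-1, -1, 107], "twist": -0.6}, {"hand": 1, "dp": [-1, -1, 107], "twist": -0.6}], force=120)

```text
time: 17.75
tcp_pos: [0.4826, -0.3592, 0.0177]
eef_rot: [0.648, 0.761, -0.0, 0.0]
force: [-0.9, -0.3, 4.4]
gripper_width: 0.022
```

```bash
python3 -c "
from h import *
goto(.483,-.358,.017,99.25)
a=np.radians(99.25-90); print(np.array([.673,.120])-.06*np.array([np.cos(a),np.sin(a)]))"
```

```text
t 17.75 tcp [ 0.4826 -0.3592  0.0177] yaw 99.2 tool z [ 0. -0. -1.] F [-0.9 -0.3  4.4] w 0.022 q [-0.84  0.69  1.42  0.    1.03 -2.57]
dp [1.1 0.6 0.7] twist -0.1
[0.61378022 0.11035545]
```

>>> drive_tool(motion=[{"hand": 1, "dp": [0, 0, -12], "twist": 0}, {"hand": 1, "dp": [0, 0, -35], "twist": 0}, {"hand": 1, "dp": [0, 0, -65], "twist": 0}, {"hand": 1, "dp": [5, 2, -100], "twist": 0}, {"hand": 1, "dp": [20, 9, -135], "twist": 0}, {"hand": 1, "dp": [45, 21, -170], "twist": 0}, {"hand": 1, "dp": [75, 35, -205], "twist": 0}, {"hand": 1, "dp": [110, 51, -240], "twist": 0}, {"hand": 1, "dp": [150, 69, -265], "twist": 0}, {"hand": 1, "dp": [190, 88, -280], "twist": 0}, {"hand": 1, "dp": [225, 104, -285], "twist": 0}, {"hand": 1, "dp": [245, 113, -285], "twist": 0}])

```text
time: 19.25
tcp_pos: [0.5548, -0.0973, 0.3027]
eef_rot: [0.648, 0.762, -0.0, -0.0]
force: [0.2, -0.6, -5.0]
gripper_width: 0.0223
```

```bash
python3 -c "
from h import *
goto(.6133,.1103,.300,99.2)"
```

```text
t 19.25 tcp [ 0.5548 -0.0973  0.3027] yaw 99.3 tool z [-0.001  0.    -1.   ] F [ 0.2 -0.6 -5. ] w 0.0223 q [-0.38  0.37  1.12  0.    1.66 -2.12]
dp [195.4  91.2   2.7] twist 0.1
```

>>> drive_tool(motion=[{"hand": 1, "dp": [20, 9, 0], "twist": 0}, {"hand": 1, "dp": [50, 23, 0], "twist": 0}, {"hand": 1, "dp": [85, 40, 0], "twist": 0}, {"hand": 1, "dp": [120, 56, 0], "twist": 0}, {"hand": 1, "dp": [150, 70, 0], "twist": 0}, {"hand": 1, "dp": [175, 82, 0], "twist": 0}, {"hand": 1, "dp": [190, 88.5, 0], "twist": 0}, {"hand": 1, "dp": [195, 91, 0], "twist": 0}, {"hand": 1, "dp": [195, 91, 0], "twist": 0}])

```text
time: 20.38
tcp_pos: [0.6135, 0.1074, 0.3022]
eef_rot: [0.648, 0.761, -0.0, -0.0]
force: [0.3, -0.4, -4.0]
gripper_width: 0.0224
```

```bash
python3 - <<'E'
from h import *
goto(.6133,.1103,.300,99.2)
s=cams.camera("scene")[:,:,::-1].copy(); cv2.imwrite("pics/s4.png",s); cv2.imwrite("pics/l.png",crop(s,290,440,200,350,4))
tcp=env.observe()["tcp_pos"]; a=np.radians(9.25); h=tcp+.0605*np.array([np.cos(a),np.sin(a),0])
print(h,[np.round(proj("scene",[h[0],h[1],tcp[2]+z]),1).tolist() for z in(-.0137,.0503)], proj("scene",[.673,.12,.244]))
E
```

```text
t 20.38 tcp [0.6135 0.1074 0.3022] yaw 99.2 tool z [-0.001 -0.    -1.   ] F [ 0.3 -0.4 -4. ] w 0.0224 q [-0.02  0.48  0.93 -0.    1.73 -1.75]
dp [2.9 0.3 2.2] twist -0.0
[0.67320431 0.11676727 0.30232555] [[[349.6, 279.8]], [[350.7, 250.8]]] [[350.83576323 298.78953943]]
```

View pics/l.png

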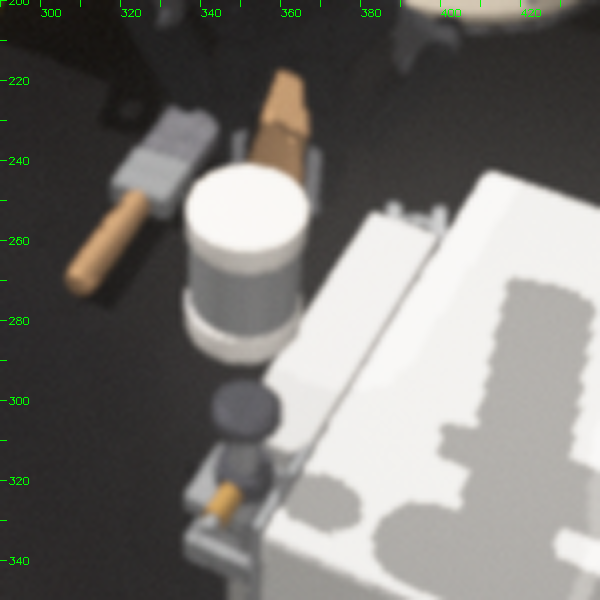

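>>> drive_tool(motion=[{"hand": 1, "dp": [2, 0, 0], "twist": 0}, {"hand": 1, "dp": [2, 0, 8], "twist": 0}, {"hand": 1, "dp": [2, 0, 36], "twist": 0}, {"hand": 1, "dp": [2, 0, 68], "twist": 0}, {"hand": 1, "dp": [2, 0, 68], "twist": 0}, {"hand": 1, "dp": [2, 0, 68], "twist": 0}, {"hand": 1, "dp": [2, 0, 45], "twist": 0}, {"hand": 1, "dp": [2, 0, 15], "twist": 0}, {"hand": 1, "dp": [2, 0, 0], "twist": 0}], force=120)

```text
time: 21.55
tcp_pos: [0.6136, 0.1097, 0.3055]
eef_rot: [0.648, 0.761, 0.001, 0.002]
force: [0.1, 0.4, -4.6]
gripper_width: 0.0223
```

```bash
python3 - <<'E'
from h import *
goto(.4826,-.3592,.3,99.2)
s=cams.camera("scene")[:,:,::-1].copy(); cv2.imwrite("pics/s5.png",s); 
a=cv2.imread("pics/s4.png")
# pin-head darkness before/after, and projected heads for up/home
for z in(.244,.216): print(z,proj("scene",[.673,.12,z]))
for n,i in(("before",a),("after",s)): print(n,i[290:325:2,345:357].mean((1,2)).round().astype(int).tolist())
E
```

```text
t 21.55 tcp [0.6136 0.1097 0.3055] yaw 99.2 tool z [ 0.004 -0.    -1.   ] F [ 0.1  0.4 -4.6] w 0.0223 q [-0.01  0.48  0.92 -0.    1.73 -1.74]
dp [-442.  -204.3    5. ] twist -0.0
0.244 [[350.83576323 298.78953943]]
0.216 [[350.40440367 309.63749835]]
before [126, 65, 77, 97, 99, 100, 101, 100, 94, 78, 86, 109, 107, 101, 94, 95, 101, 103]
after [100, 64, 76, 94, 113, 132, 151, 166, 133, 101, 99, 100, 100, 97, 86, 76, 97, 102]
```

```bash
python3 - <<'E'
from h import *
a=cv2.imread("pics/s4.png");s=cv2.imread("pics/s5.png")
m=cv2.matchTemplate(s[285:335,335:367],a[293:312,340:361],cv2.TM_CCOEFF_NORMED)
_,v,_,l=cv2.minMaxLoc(m); print(v,"shift",l[0]+335-340,l[1]+285-293,"expect 0,10.9 if home")
E
```

```text
0.7170131206512451 shift 5 15 expect 0,10.9 if home
```

```bash
python3 - <<'E'
from h import *
a=cv2.imread("pics/s4.png");s=cv2.imread("pics/s5.png")
for n,i in(("before",a),("after",s)):
    d=(i[:,:,0].astype(int)-i[:,:,2]); 
    print(n)
    for r in range(294,326,2): print(r,d[r,336:366:2].tolist(), i[r,336:366:2,1].tolist())
E
```

```text
before
294 [-2, -2, -3, -3, -3, -3, -2, -2, -2, -4, -7, -4, -4, -3, -3] [53, 54, 53, 53, 54, 55, 63, 67, 66, 71, 176, 232, 234, 234, 238]
296 [-2, -3, -2, -2, 0, 1, 4, 4, 3, 2, -3, -7, -4, -4, -4] [50, 51, 55, 54, 60, 81, 91, 93, 94, 93, 150, 218, 233, 233, 233]
298 [-3, -2, -2, -2, 2, 4, 4, 5, 4, 4, 2, -3, -7, -4, -4] [50, 53, 55, 56, 83, 98, 98, 98, 97, 99, 99, 136, 219, 232, 233]
300 [-2, -2, -3, 1, 4, 5, 4, 4, 5, 4, 2, 1, -6, -4, -3] [50, 52, 53, 61, 97, 99, 98, 98, 96, 99, 98, 93, 181, 231, 232]
302 [-3, -2, -2, -1, 5, 5, 4, 4, 5, 4, 2, 1, -4, -4, -4] [50, 53, 52, 63, 101, 104, 96, 95, 97, 98, 96, 87, 165, 231, 232]
304 [-2, -1, -3, -1, 4, 5, 5, 4, 3, 3, 2, 1, -4, -4, -4] [50, 51, 51, 59, 93, 104, 97, 97, 97, 97, 90, 80, 165, 231, 233]
306 [-1, -2, -2, -1, 2, 4, 4, 3, 3, 4, 2, -1, -6, -4, -4] [49, 51, 54, 56, 72, 91, 97, 97, 96, 91, 86, 87, 188, 232, 233]
308 [-3, -3, -2, -2, -2, 0, 2, 2, 3, 1, 0, -4, -4, -4, -4] [49, 49, 50, 53, 58, 66, 75, 82, 84, 78, 83, 151, 227, 232, 232]
310 [-2, -4, -2, -2, -3, -1, -1, -1, 0, -1, -5, -7, -4, -4, -4] [48, 50, 50, 53, 78, 79, 77, 77, 79, 84
[... 2316 characters left out ...]
, 86, 100, 105, 97, 97, 99, 98, 94, 83, 123, 134, 161]
316 [-3, -1, -1, 1, 4, 4, 4, 4, 4, 3, 2, 0, -4, -2, -2] [47, 50, 101, 127, 91, 98, 97, 98, 95, 92, 85, 83, 119, 126, 135]
318 [-3, 0, 1, 0, 0, 2, 3, 5, 5, 3, 2, -1, -1, -1, -4] [49, 73, 157, 157, 92, 77, 86, 95, 90, 83, 76, 88, 116, 125, 133]
320 [-1, -1, 0, -1, -7, -34, -17, 0, 1, 0, 0, -1, 0, -2, -5] [57, 135, 182, 174, 106, 90, 76, 71, 71, 71, 69, 99, 121, 120, 174]
322 [-1, 0, 0, -2, -54, -107, -80, -20, 0, 0, 0, 0, 0, -5, -7] [104, 174, 182, 180, 157, 160, 126, 78, 69, 68, 72, 105, 122, 137, 221]
324 [0, 0, -1, -24, -99, -108, -82, -36, -1, 0, 1, -1, -3, -6, -4] [114, 160, 176, 175, 171, 160, 124, 89, 71, 73, 90, 122, 131, 185, 237]
```

The pin head has shifted about 10.7 px down, against 10.9 px expected for home, so it is home. Now I'll take the mallet back to the mat.

>>> drive_tool(motion=[{"hand": 1, "dp": [-15, -7, 0], "twist": 0}, {"hand": 1, "dp": [-45, -21, 0], "twist": 0}, {"hand": 1, "dp": [-85, -40, 0], "twist": 0}, {"hand": 1, "dp": [-130, -60, 0], "twist": 0}, {"hand": 1, "dp": [-175, -81, 0], "twist": 0}, {"hand": 1, "dp": [-220, -102, 10], "twist": 0}, {"hand": 1, "dp": [-265, -122, 30], "twist": 0}, {"hand": 1, "dp": [-310, -143, 60], "twist": 0}, {"hand": 1, "dp": [-355, -164, 95], "twist": 0}, {"hand": 1, "dp": [-395, -183, 130], "twist": 0}, {"hand": 1, "dp": [-425, -197, 160], "twist": 0}, {"hand": 1, "dp": [-442, -204, 185], "twist": 0}])

```text
time: 23.1
tcp_pos: [0.4805, -0.361, 0.1155]
eef_rot: [0.649, 0.761, -0.0, -0.001]
force: [0.3, 1.1, -3.9]
gripper_width: 0.0224
```

```bash
python3 -c "
from h import *
goto(.4826,-.3592,.0185,99.2)"
```

```text
t 23.1 tcp [ 0.4805 -0.361   0.1155] yaw 99.1 tool z [-0.002  0.001 -1.   ] F [ 0.3  1.1 -3.9] w 0.0224 q [-0.84  0.57  1.32 -0.    1.25 -2.57]
dp [ 1.4  2.5 97. ] twist -0.1
```

>>> drive_tool(motion=[{"hand": 1, "dp": [1, 2, 20], "twist": 0}, {"hand": 1, "dp": [1, 2, 45], "twist": 0}, {"hand": 1, "dp": [1, 2, 68], "twist": 0}, {"hand": 1, "dp": [1, 2, 84], "twist": 0}, {"hand": 1, "dp": [1, 2, 90], "twist": 0}, {"hand": 1, "dp": [1, 2, 93], "twist": 0}, {"hand": 1, "dp": [1, 2, 96], "twist": 0}, {"hand": 1, "dp": [1, 2, 96], "twist": 0}, {"hand": 1, "dp": [1, 2, 96], "twist": 0}])

```text
time: 24.22
tcp_pos: [0.4844, -0.3579, 0.0217]
eef_rot: [0.648, 0.761, -0.0, 0.0]
force: [0.6, 0.3, -4.0]
gripper_width: 0.0222
```

>>> drive_tool(motion=[{"hand": 1, "dp": [0, 0, 2], "twist": 0}, {"hand": 1, "dp": [0, 0, 3.5], "twist": 0}, {"hand": 1, "dp": [0, 0, 3.5], "twist": 0}])

```text
time: 24.6
tcp_pos: [0.4843, -0.3578, 0.018]
eef_rot: [0.648, 0.761, 0.0, 0.0]
force: [-1.3, 0.6, -2.0]
gripper_width: 0.0223
```

Just touching. I'll release and back away upward.

>>> drive_tool(motion=[{"hand": 0.2, "dp": [0, 0, 0.5], "twist": 0}, {"hand": -0.6, "dp": [0, 0, 0], "twist": 0}, {"hand": -1, "dp": [0, 0, 0], "twist": 0}, {"hand": -1, "dp": [0, 0, 0], "twist": 0}, {"hand": -1, "dp": [0, 0, -10], "twist": 0}, {"hand": -1, "dp": [0, 0, -35], "twist": 0}, {"hand": -1, "dp": [0, 0, -70], "twist": 0}, {"hand": -1, "dp": [0, 0, -110], "twist": 0}, {"hand": -1, "dp": [-20, -40, -150], "twist": 0}, {"hand": -1, "dp": [-40, -80, -170], "twist": 0}, {"hand": -1, "dp": [-50, -100, -170], "twist": 0}, {"hand": -1, "dp": [-50, -100, -170], "twist": 0}])

```text
time: 26.1
tcp_pos: [0.3926, -0.4239, 0.1887]
eef_rot: [0.649, 0.761, -0.0, 0.0]
force: [0.0, 0.5, -0.5]
gripper_width: 0.0856
```

```bash
python3 - <<'E'
from h import *
t=cams.camera("top"); s=cams.camera("scene")
b=lambda n:cv2.imread(f"pics/{n}0.png")[:,:,::-1].astype(int)
for n,i in(("top",t),("scene",s)):
    cv2.imwrite(f"pics/{n}9.png",i[:,:,::-1])
    print(n,{l:[(round(d["confidence"],2),[int(v) for v in d["location"]]) for d in cams.regions_of(n,l)][:2] for l in("mallet","jar","beaker","wash_bottle","carton1","spanner","brush")})
print("head/handle-end expected at mat:",proj("top",[[.5422,-.3484,.068]]))
# mallet white face circle (top) and door/pin change since shut/home pictures
g=cv2.cvtColor(t[195:240,425:470],cv2.COLOR_RGB2GRAY); m=cv2.moments((g>200).astype(np.uint8),True); print("face px",m["m10"]/m["m00"]+425,m["m01"]/m["m00"]+195,m["m00"])
a=cv2.imread("pics/t3.png")[:,:,::-1].astype(int); d=abs(t.astype(int)-a).max(2)
print("door panel top diff (rows172-232, cols252-262)",d[175:230,252:262].mean().round(1))
a=cv2.imread("pics/s5.png")[:,:,::-1].astype(int); d=abs(s.astype(int)-a).max(2); print("pin area diff vs after blow",d[300:326,338:362].mean().round(1))
print(env.observe()["time"],env.observe()["force"])
E
```

```text
top {'mallet': [(0.93, [233, 448]), (0.5, [203, 261])], 'jar': [(0.94, [128, 330]), (0.64, [154, 401])], 'beaker': [(0.73, [158, 455])], 'wash_bottle': [(0.85, [131, 296]), (0.49, [290, 278])], 'carton1': [(0.7, [156, 400]), (0.58, [145, 398])], 'spanner': [(0.56, [288, 278]), (0.52, [269, 345])], 'brush': [(0.75, [238, 438]), (0.53, [270, 342])]}
scene {'mallet': [(0.94, [241, 202])], 'jar': [(0.8, [374, 239]), (0.22, [242, 204])], 'beaker': [(0.56, [284, 140]), (0.34, [252, 399])], 'wash_bottle': [(0.59, [392, 283])], 'carton1': [(0.91, [349, 184]), (0.76, [327, 182])], 'spanner': [], 'brush': [(0.87, [245, 328])]}
head/handle-end expected at mat: [[444.58187328 216.45565693]]
face px 444.1333333333333 215.84761904761905 210.0
door panel top diff (rows172-232, cols252-262) 1.3
pin area diff vs after blow 6.3
26.9 [0.36658641 0.18791427 0.21392485]
```

```bash
python3 - <<'E'
from h import *
s=cv2.imread("pics/scene9.png");a=cv2.imread("pics/s5.png");o=cv2.imread("pics/scene0.png");t=cv2.imread("pics/top9.png");p=cv2.imread("pics/top0.png")
for r in range(302,322,4): print(r,a[r,342:362:3,1].tolist(),s[r,342:362:3,1].tolist())
print("brush diff scene",abs(s[225:272,305:350].astype(int)-o[225:272,305:350]).mean().round(1),"top",abs(t[250:280,338:352].astype(int)-p[250:280,338:352]).mean().round(1),"spanner top",abs(t[255:310,263:295].astype(int)-p[255:310,263:295]).mean().round(1))
E
```

```text
302 [53, 56, 58, 200, 233, 232, 232] [44, 41, 45, 193, 232, 231, 232]
306 [54, 60, 98, 136, 179, 228, 233] [48, 54, 94, 132, 176, 226, 232]
310 [65, 99, 97, 95, 99, 98, 217] [60, 95, 94, 92, 97, 98, 213]
314 [86, 106, 97, 100, 98, 85, 123] [78, 99, 93, 95, 96, 84, 110]
318 [157, 76, 86, 93, 83, 76, 116] [154, 70, 78, 89, 77, 71, 118]
brush diff scene 8.2 top 20.1 spanner top 16.4
```

```bash
python3 -c "
from cell import env
print(env.finish_job())"
```

```text
the job is handed in; nothing more can be done
None
```

The job is done and handed in at about 27 s of the 72 s allowed; no verdict was reported.

**What I did**
- Hung the grey door on both hinge pins at about 80° open, and let it settle on its seats.
- Pushed it shut with closed fingers until it met a firm stop at about 14 N.
- Struck the lock pin once with the mallet, at a commanded speed of about 0.25 m/s.
- Set the mallet back standing on its mat and released it.

**Last checks**
- **Door:** its top corners lay within about 2 px of the shut prediction. The panel had not moved by the final picture.
- **Lock pin:** its head sits about 10.7 px lower than before the blow, against 10.9 px expected for fully home. It was unchanged in the final picture.
- **Mallet:** its face is within 1 px of where it started.
- **Robot:** its force reading was near zero and the gripper was open and clear.
- **Bystanders:** the jar, beaker, wash bottle, cartons and spanner showed up within about 2 px of where they were.

**Checks that failed or disagreed**
- An early template match for the pin head gave a shift of (5, 15) px. Background spoiled it, so I relied on comparing the pixel rows directly.
- The brush's detected centre in the top view moved by about 20 px, from row 291 to row 270, and the image around it and the spanner also changed. I put this down to the arm partly hiding the brush and to shadows, because nothing went low near it, but I did not confirm that by picture.
- The two cameras disagreed by about 3 mm on the hinge position. I settled that by comparing the knuckle with the pin close up and by the contact forces.

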